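# Press-to-run mixing of a sample tube on a vortex mixer

### The arm

A 6-joint arm with a two-finger parallel gripper is mounted at the origin on the work surface. World frame = base frame: x ahead of the robot, y to its left, z up, the work surface at z = 0. Lengths are in m, angles in degrees, forces in N, time in s.
With the tool pointing down it reaches from about 0.35 to 0.875 m from the base axis. Payload 4.2 kg.
Tool frame: the origin (TCP) lies between the finger pads; the fingertips stand 14 mm ahead of it and the grasp point (between the pads) lies 5 mm behind it (r.tcp_to_tips is the distance from the TCP to the fingertips, in m); y points along the fingers, x is the direction in which the jaws open and shut, and the axes are right-handed (so a half turn about y gives the same grasp; the last joint's range is limited). The gripper opens to 87 mm and grips with 3 to 60 N. Pads are 19 mm wide; open, the fingers measure 117 mm over their backs; the gripper's body (75 mm by 190 mm) begins 51 mm behind the grasp point.
Start: joints at [-49.469, 22.042, 0.453, 0, -68.411, -14.817], TCP at [0.271, -0.563, 0.237] pointing down, gripper open.
Joint ranges: [-179.83, 179.83], [-69.29, 118.12], [-61.27, 80.66], [-181.25, 117.63], [-171.15, -9.14], [-177.46, 177.46]. Speed limits (degrees/s): [159.86, 159.86, 180, 180, 180, 180].

### API

Orientations are given as a 3x3 rotation matrix whose columns are the frame's x, y, z axes.
In Python, from station import sense, optics, ticket, r gives the robot as it stands.
- The arm moves only by the tool carry_out, never from a script. Its argument "steps" is a list that holds one entry, the list of rows, each a list of 6 numbers: the shift along the world's x, y, z in cm, then the turn, a rotation vector about the world's x, y, z in rad. A call has 1 to 20 rows; each row is the pose to reach, as a shift and turn from the pose commanded when the call began; what a row does not reach only later rows make up. A row lasts 1/8 s, in which the tool goes at most 62.5 mm and 10.7 degrees, less where a joint would pass 70% of its speed; a pose out of reach is approached as far as the arm can. A call with a gripper value outside its range is refused whole. "fingers" is the closure in counts, from 0 (fully open) to 255 (shut), set as the call begins (left out, the last holds). The fingers move at their own pace and stop on an object; the grip force is fixed at half the most. Time passes only in rows, so rows that repeat a pose let the fingers close. It gives the time, the measured TCP pose, the force and the opening at its end, in the units of the state.
- sense(): the state, without advancing time (a new reading comes with each control period).
- optics.capture(name): name is "side" or "top"; returns a dict with "image" (480x640x3 uint8, red, green, blue), "fov_y" (degrees; the focal length in pixels is half the picture's height over the tangent of half this angle, whatever the lens; pixels are square), "cx", "cy" (the principal point, pixels), "k1" (the pictures are not rectified: a ray, as slopes to the right and down, at radius r is drawn at 1 + k1 r^2 times it, then the intrinsics apply), "rvec" (rotation vector, rad) and "tvec" (3), from world to camera coordinates, as OpenCV has them. Camera axes: x right, y down, z forward; pixel columns grow to the right and rows downward; lengths in m; the calibration is good to about 2 mm. A picture is of the moment at which its call begins. There is no depth.
- ticket.finish_job(): hands the job in, once; it reports no verdict.
The state is a dict: "time_s": time; "joints": joint angles; "joint_velocities": joint speeds; "effort": joint torques, N m; "tcp_pos": TCP position; "ee_rot": TCP orientation; "wrist_force": force on the tool from outside, world axes, zero at the start; "moment": the same for the moment, N m; "gripper_width": opening from 0.0 (shut) to 1.0 (fully open).
Only numpy, scipy, OpenCV 4.12 (cv2) and the standard library are available. Lean on these libraries where they do the work, as an engineer would, in place of code of your own. Each camera call takes 0.05 s, during which the arm holds its last target.

### The job

Mix the green-capped tube on the vortex mixer in press-to-run mode: first slide the orange mode selector all the way to the green dot. Then lift the green-capped tube out of the rack, keep it upright, set its tip in the mixer's rubber cup and press down smoothly so that the cup stays at least half-way down its 8 mm spring travel, without ramming it. Finish while still gripping the tube and holding the cup down like this, and leave the other tubes and the bottle where they are.

Things in the scene. Friction and masses are not known exactly. Their poses are not given: they have to be found in the camera images.
- mixer: Vortex mixer, fixed, 220 (x) x 180 (y) mm. Origin: centre of underside, on the bench. Front (-x) is a low control deck whose panel rises from 55 mm high at x = -110 to 75 mm at x = -30; behind it a white block 85 mm high carries the cup. On the panel at x = -70, y = -50 mm is a black speed dial, 38 mm wide, 17 mm high (fixed, not needed).
- selector (a joint): Travel of the orange mode selector in m: 0 at the black-dot end, 0.024 at the green-dot end (end stop). It slides along the mixer's own +y axis, stays where it is left and moves with about 2 N. It starts somewhere in the first half.
- selector_mid (a point): Centre of the orange selector grip: 12 (x) x 14 (y) x 15 mm high, standing on the sloping panel (panel surface 8 mm below this point), leaning 14 degrees to the front with the panel. Moves with the selector. At least 28 mm free on every side; 44 mm free towards the dial.
- cup (a joint): How far the spring-loaded cup is pressed down, in m: 0 at rest, 0.008 at its lower stop. The spring needs about 4 N to begin to move and 1 N more for each mm (8 N half-way, 12 N at the stop); it comes back up when released.
- cup_floor (a point): Centre of the inner floor of the black rubber cup on the mixer's rear block; the tube's tip stands here. 104 mm above the bench at rest, at x = +40, y = 0 mm of the mixer; moves straight down with the cup. The cup is a funnel 22 mm high, 50 mm across its rim (42 mm inside, 17 mm above this point), narrowing to a flat floor about 20 mm across.
- rack: Blue block rack, fixed, 74 (x) x 204 (y) x 40 mm high, with four round holes in a row along its own y axis (48 mm apart, 32 mm wide, floor 6 mm above the bench). Origin: centre of its underside. Neighbours stand in the row, so grip a tube with the fingers on the rack's x sides.
- tube_green_mid (a point): Centre (half-way up, on the axis) of the loose GREEN-capped tube: 115 mm tall, off-white body 29 mm wide, cap 33 mm wide and 15 mm high, lower 16 mm a cone to a flat tip 10 mm wide. z runs up to the cap. It stands 34 mm deep in one of the rack's holes; tip 57.5 mm below this point, underside of the cap 42.5 mm above. 40 to 75 g.
- tube_green: The green-capped tube; its origin is the centre of its flat lower tip, z axis up to the cap.
- tube_yellow: Same tube with a yellow cap, also in the rack; leave alone. Origin at its tip.
- tube_white: Same tube with a white cap, also in the rack; leave alone. Origin at its tip.
- bottle: Loose reagent bottle with a red cap, 68 mm diameter, 145 mm high, standing on the bench beyond the work; leave alone. Origin: centre of its underside.
Not all that is in view belongs to the job. Leave any blue or purple look-alike of the tube_green alone.

How it is judged:
By the outcome, as a careful person would: the job done as asked, in the order asked, and still so for the second after the job is handed in, while the arm keeps its last pose, push and grip.
It also fails if it takes over 64 s, if anything falls off the work surface, if the arm or the gripper's body presses on something with over 40 N, if the wrist force passes 120 N, or if a joint passes its speed limit or range.

## Working session

There is one attempt and no reset: what is moved stays moved. The work goes in short steps, Python scripts to look and compute and a tool call to move; the robot and the scene stay as the last step left them, time stands still between calls to the robot, and variables do not carry over. Pictures are saved under pics/ and viewed, and the job is handed in when it is done.

Besides the shell and the picture viewer there is one more tool, called after "Request:" by a JSON object that holds its "api" and its "payload", one argument or row to a line. carry_out: Moves the arm, as the interface text tells. Its arguments: {"type":"object","properties":{"steps":{"type":"array","items":{"type":"array","items":{"type":"array","items":{"type":"number"}}}},"fingers":{"type":"number"}},"required":["steps"]}

```bash
mkdir -p pics; ls; cat > h.py <<'E'
import numpy as np, cv2
from station import sense, optics, ticket, r
def cap(n,f):
    d=optics.capture(n); cv2.imwrite(f'pics/{f}.png',d['image'][:,:,::-1]); 
    c={k:d[k] for k in d if k!='image'}; np.save(f'pics/{f}.npy',c,allow_pickle=True); return d
def load(f): return np.load(f'pics/{f}.npy',allow_pickle=True).item()
def ray(c,u,v):
    f=240/np.tan(np.radians(c['fov_y'])/2)
    K=np.array([[f,0,c['cx']],[0,f,c['cy']],[0,0,1]])
    p=cv2.undistortPoints(np.array([[[u,v]]],float),K,np.array([c['k1'],0,0,0,0]))[0,0]
    # exact per convention (cv2 same model)
    R=cv2.Rodrigues(np.array(c['rvec'],float))[0]; t=np.array(c['tvec'],float).ravel()
    return -R.T@t, R.T@np.array([p[0],p[1],1])
def atz(c,u,v,z):
    o,d=ray(c,u,v); return o+d*(z-o[2])/d[2]
def proj(c,P):
    f=240/np.tan(np.radians(c['fov_y'])/2)
    K=np.array([[f,0,c['cx']],[0,f,c['cy']],[0,0,1]])
    return cv2.projectPoints(np.array(P,float).reshape(-1,3),np.array(c['rvec'],float),np.array(c['tvec'],float),K,np.array([c['k1'],0,0,0,0]))[0][:,0]
def tri(*cs):
    A=np.zeros((3,3));b=np.zeros(3)
    for c,u,v in cs:
        o,d=ray(c,u,v); d=d/np.linalg.norm(d); M=np.eye(3)-np.outer(d,d); A+=M;b+=M@o
    X=np.linalg.solve(A,b); return X,[np.linalg.norm((np.eye(3)-np.outer(d/np.linalg.norm(d),d/np.linalg.norm(d)))@(X-o)) for o,d in [ray(*q) for q in cs]]
def crop(f,u0,v0,w,h,s,out):
    im=cv2.imread(f'pics/{f}.png')[v0:v0+h,u0:u0+w]; cv2.imwrite(f'pics/{out}.png',cv2.resize(im,None,fx=s,fy=s,interpolation=cv2.INTER_CUBIC))
E
python3 - <<'E'
from h import *
for n in('side','top'):
    d=cap(n,n+'0'); print({k:d[k] for k in d if k!='image'}); print(-cv2.Rodrigues(np.array(d['rvec'],float))[0].T@np.array(d['tvec']))
s=sense(); print(s)
E
```

```text
pics
{'fov_y': 48.864592869524905, 'cx': 324.0870614862626, 'cy': 241.12118196534016, 'k1': 0.04591133534568733, 'rvec': array([ 0.51529996, -2.68302222,  1.2379013 ]), 'tvec': array([0.59018632, 0.20749998, 0.84327178])}
[0.37502988 0.68897694 0.69795903]
{'fov_y': 56.705197112165536, 'cx': 319.343556037335, 'cy': 242.02515472836706, 'k1': -0.07472277849480341, 'rvec': array([ 2.14109029, -2.1332357 ,  0.16210287]), 'tvec': array([0.00739291, 0.62413445, 0.75481041])}
[0.49846751 0.0050136  0.8431146 ]
{'time_s': 0.1, 'joints': array([-4.94677850e+01,  2.20851281e+01,  3.88770212e-01, -2.34603853e-02,
       -6.84100992e+01, -1.48172060e+01]), 'joint_velocities': array([-0.07613698, -0.13433651,  0.2136829 ,  0.1044537 , -0.069402  ,
       -0.02014051]), 'effort': array([-1.77660672e-04, -3.91690135e+01,  1.87934393e+01,  4.23189595e+00,
        1.34087470e-02, -7.94994730e-05]), 'tcp_pos': array([ 0.27098835, -0.56264749,  0.23559463]), 'ee_rot': array([[-4.33758175e-01, -9.18094304e-04, -9.01028858e-01],
       [ 9.01027336e-01,  1.65958368e-03, -4.33759133e-01],
       [ 1.89356458e-03, -9.99998201e-01,  1.07370077e-04]]), 'wrist_force': array([-0.10657005, -0.16179905,  0.1348143 ]), 'moment': array([-0.05075417,  0.02539114, -0.07699769]), 'gripper_width': 0.9993027038478912}
```

View pics/side0.png

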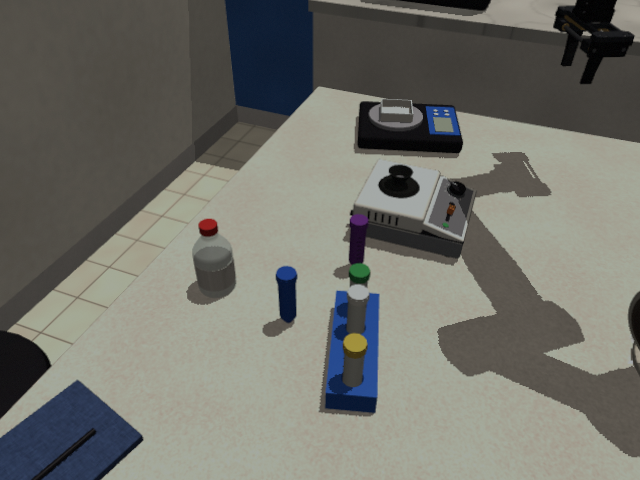

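View pics/top0.png

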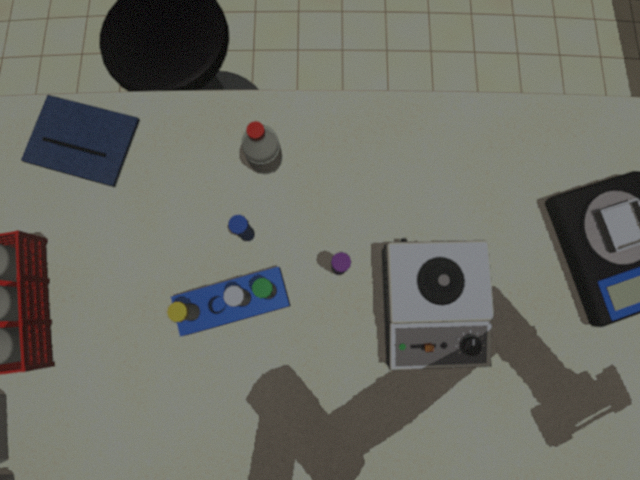

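Both views show the scene clearly. The things that could be taken for the green tube, at their top-view pixels, are green (262,288), white (234,295), yellow (178,312), purple (341,262) and blue (238,225). I choose the green cap at the right end of the rack. In the top view the mixer is at about (438,305) and the orange selector at about (429,348).

```bash
python3 - <<'E'
from h import *
crop('top0',370,220,140,160,5,'t_mix'); crop('top0',160,240,150,110,5,'t_rack')
crop('side0',340,150,150,110,5,'s_mix'); crop('side0',310,200,100,220,3.6/1.4,'s_rack')
E
```

```text
(no output)
```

View pics/t_mix.png

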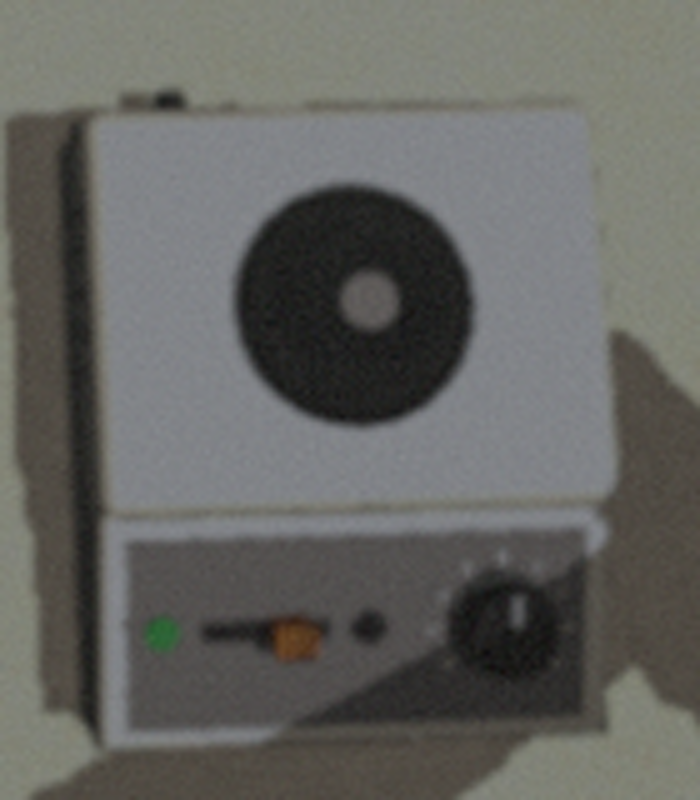

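View pics/t_rack.png

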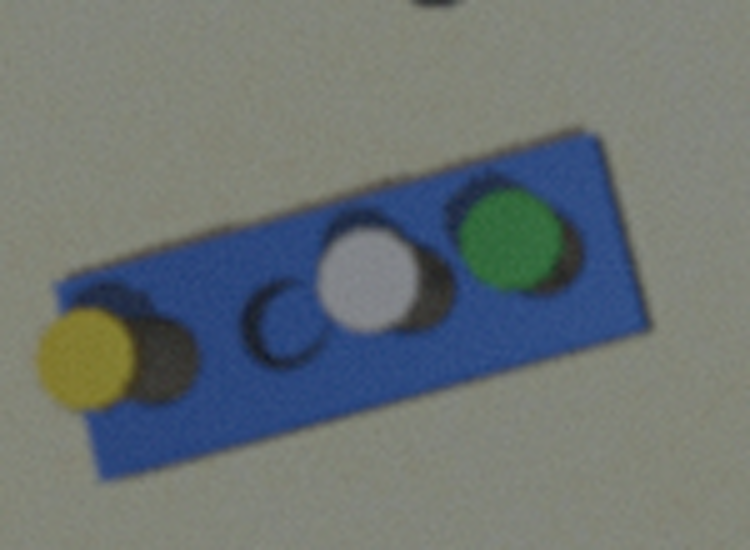

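View pics/s_mix.png

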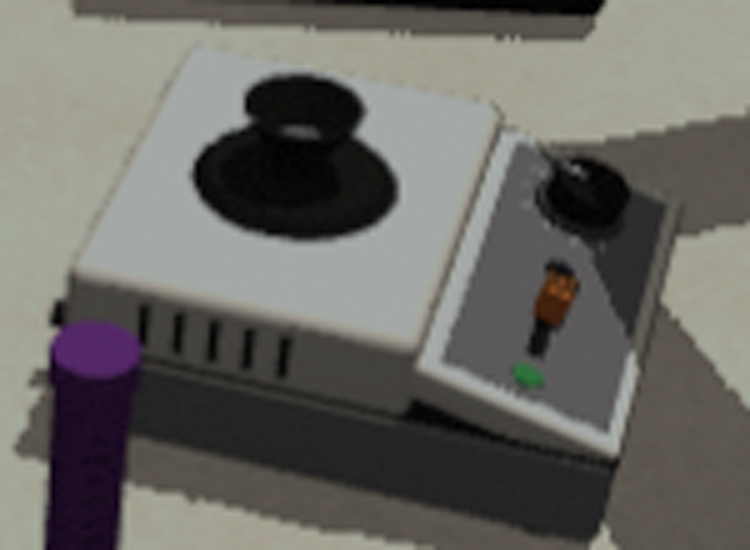

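View pics/s_rack.png

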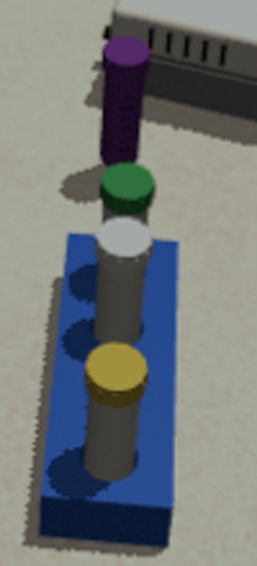

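```bash
python3 - <<'E'
from h import *
np.set_printoptions(precision=4,suppress=True)
T=load('top0');S=load('side0')
print('green cap',atz(T,262,288,.121),atz(S,359.4,271.2,.121),tri((T,262,288),(S,359.4,271.2)))
print('white',atz(T,160+368/5,240+280/5,.121)); print('yel',atz(T,160+88/5,240+360/5,.121))
print('rack corners z.04',[atz(T,160+a/5,240+b/5,.04) for a,b in((55,283),(598,133),(652,328),(102,480))])
C=[atz(T,370+a/5,220+b/5,.085) for a,b in((92,113),(585,108),(614,495),(105,512))]
print('block',C)
print('floor',atz(T,444,280,.104),atz(S,400,176.4,.104),tri((T,444,280),(S,400,176.4)))
print('rim centre side', atz(S,340+304/5,150+106/5,.121))
print('sel',tri((T,429.6,348),(S,451.2,209)))
print('dot',tri((T,402.4,346.8),(S,445.6,225.2)))
print('dial',atz(T,370+510/5,220+625/5,.08))
E
```

```text
green cap [0.5369 0.102  0.121 ] [0.5344 0.1061 0.121 ] (array([0.5363, 0.1023, 0.1172]), [np.float64(0.0008242002239434762), np.float64(0.0008242002239435645)])
white [0.5237 0.1479 0.121 ]
yel [0.4971 0.2387 0.121 ]
rack corners z.04 [array([0.5245, 0.2784, 0.04  ]), array([0.5802, 0.0817, 0.04  ]), array([0.5101, 0.0611, 0.04  ]), array([0.4543, 0.2579, 0.04  ])]
block [array([ 0.6178, -0.1098,  0.085 ]), array([ 0.6201, -0.2825,  0.085 ]), array([ 0.4869, -0.2859,  0.085 ]), array([ 0.4818, -0.1117,  0.085 ])]
floor [ 0.5519 -0.1989  0.104 ] [ 0.5507 -0.2042  0.104 ] (array([ 0.5506, -0.1979,  0.1081]), [np.float64(0.0010746504614445951), np.float64(0.0010746504614446621)])
rim centre side [ 0.5491 -0.1972  0.121 ]
sel (array([ 0.4375, -0.1793,  0.0718]), [np.float64(0.0006850788237570636), np.float64(0.0006850788237570926)])
dot (array([ 0.4387, -0.1341,  0.0643]), [np.float64(0.0011761469890848655), np.float64(0.0011761469890847586)])
dial [ 0.4434 -0.2499  0.08  ]
```

```bash
python3 - <<'E'
from h import *
np.set_printoptions(precision=4,suppress=True)
T=load('top0');S=load('side0')
o=np.array([.5115,-.1985,0]);a=np.radians(1.2);X=np.array([np.cos(a),np.sin(a),0]);Y=np.array([-np.sin(a),np.cos(a),0]);Z=np.array([0,0,1])
def m(x,y,z): return o+x*X+y*Y+z*Z
for d in((402.4,346.8),(370+368/5,220+627/5)):
    print('dot', (atz(T,*d,.065)-o)@np.c_[X,Y])
for d in((445.6,225.2),(340+562/5,150+268/5)): print('dotS',(atz(S,*d,.065)-o)@np.c_[X,Y])
print('slot',[(atz(T,370+q/5,346.4,.065)-o)@np.c_[X,Y] for q in(205,328)])
print('sel at z=.0727',(atz(T,429.6,348,.0727)-o)@np.c_[X,Y],(atz(S,451.2,209,.0727)-o)@np.c_[X,Y])
for x in(-70,-73):
  for y in (.014,.020,): print(x,y,proj(T,[m(x/1e3,y,.0727),m(x/1e3,y,.08)]),proj(S,m(x/1e3,y,.0727)))
print('purple',tri((T,341,262),(S,358,218)),'blue',tri((T,238,225),(S,287,272)))
for k in('top0','side0'):
    c=load(k); im=cv2.imread(f'pics/{k}.png')
    P=[m(110e-3,90e-3,.085),m(110e-3,-90e-3,.085),m(-30e-3,-90e-3,.085),m(-30e-3,90e-3,.085)]
    Q=[m(-.110,.09,.055),m(-.11,-.09,.055),m(-.11,-.09,0),m(-.11,.09,0)]
    cup=[m(.04+.025*np.cos(t),.025*np.sin(t),.121) for t in np.linspace(0,6.28,24)]
    dial=[m(-.07+.019*np.cos(t),-.05+.019*np.sin(t),.082) for t in np.linspace(0,6.28,24)]
    big=cv2.resize(im,None,fx=5,fy=5,interpolation=cv2.INTER_CUBIC)
    for pl in(P,Q,cup,dial): cv2.polylines(big,[np.int32(proj(c,pl)*5+2)],True,(0,0,255),1)
    u,v=((370,220),(340,150))[k=='side0']
    cv2.imwrite(f'pics/ov_{k}.png',big[v*5:v*5+600,u*5:u*5+740] if k=='side0' else big[(v+10)*5:(v+10)*5+600,u*5:u*5+640])
E
```

```text
dot [-0.0703  0.0662]
dot [-0.0696 -0.0053]
dotS [-0.0727  0.0665]
dotS [-0.0729 -0.0077]
slot [array([-0.0699,  0.0513]), array([-0.071 ,  0.0087])]
sel at z=.0727 [-0.0728  0.0211] [-0.0743  0.0219]
-70 0.014 [[433.6509 346.2342]
 [434.7222 346.5555]] [[449.7225 206.2758]]
-70 0.02 [[430.1617 346.3252]
 [431.2002 346.6478]] [[449.1837 207.9864]]
-73 0.014 [[433.7341 348.0225]
 [434.8067 348.361 ]] [[451.248  206.6052]]
-73 0.02 [[430.2433 348.1141]
 [431.2831 348.4539]] [[450.715  208.3185]]
purple (array([ 0.5806, -0.0263,  0.1175]), [np.float64(0.0004028791612321754), np.float64(0.00040287916123211113)]) blue (array([0.6419, 0.1455, 0.1153]), [np.float64(0.00013945838693863239), np.float64(0.00013945838693860417)])
```

View pics/ov_top0.png

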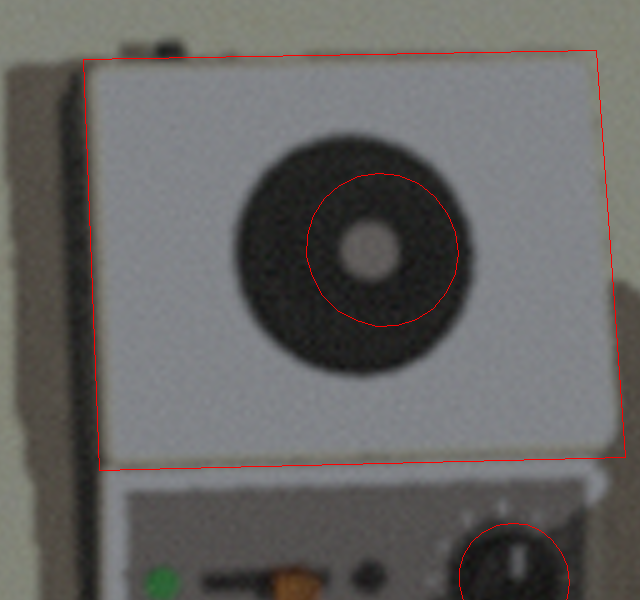

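View pics/ov_side0.png

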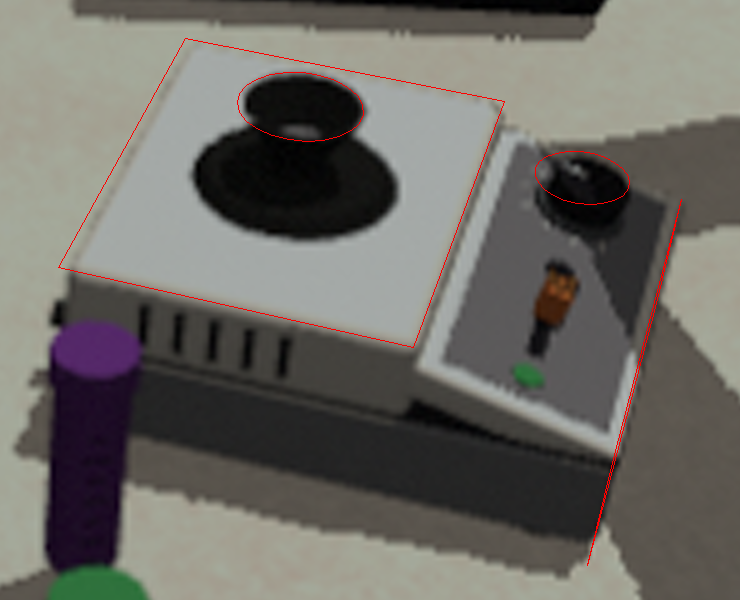

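Request:
{"api": "carry_out", "payload": {
  "steps": [
    [[2,4.4,0,0,0,0.14],[4.2,8.9,0,0,0,0.28],[6.3,13.3,0,0,0,0.43],[8.4,17.8,0,0,0,0.57],[10.5,22.2,0,0,0,0.71],[12.6,26.7,0,0,0,0.86],[14.7,31.1,-2,0,0,1.0],[16.0,34,-4,0,0,1.1],[16.75,35.55,-7,0,0,1.143],[16.75,35.55,-9,0,0,1.143],[16.75,35.55,-9,0,0,1.143],[16.75,35.55,-9,0,0,1.143]]
  ],
  "fingers": 255
}}

```text
time_s: 1.6
tcp_pos: [0.4391, -0.2079, 0.1472]
ee_rot: [[-1.0, 0.001, 0.021], [-0.021, -0.0, -1.0], [-0.001, -1.0, 0.0]]
wrist_force: [0.7, -0.4, 0.3]
gripper_width: 0.007
```

```bash
python3 - <<'E'
from h import *
np.set_printoptions(precision=4,suppress=True)
cap('side','side1');cap('top','top1');s=sense();print(s['tcp_pos'],s['ee_rot'],s['joints'],s['gripper_width'],s['wrist_force'])
crop('side1',340,80,180,160,4,'s1');crop('top1',370,220,150,150,4,'t1')
E
```

```text
[ 0.4393 -0.208   0.1476] [[-0.9998  0.0021  0.0206]
 [-0.0206 -0.0004 -0.9998]
 [-0.0021 -1.      0.0005]] [ -6.1322  13.6973 -26.0018   0.0153 -50.1783   7.3007] 0.0036295568273126133 [-0.7159 -0.8634  0.6956]
```

View pics/s1.png

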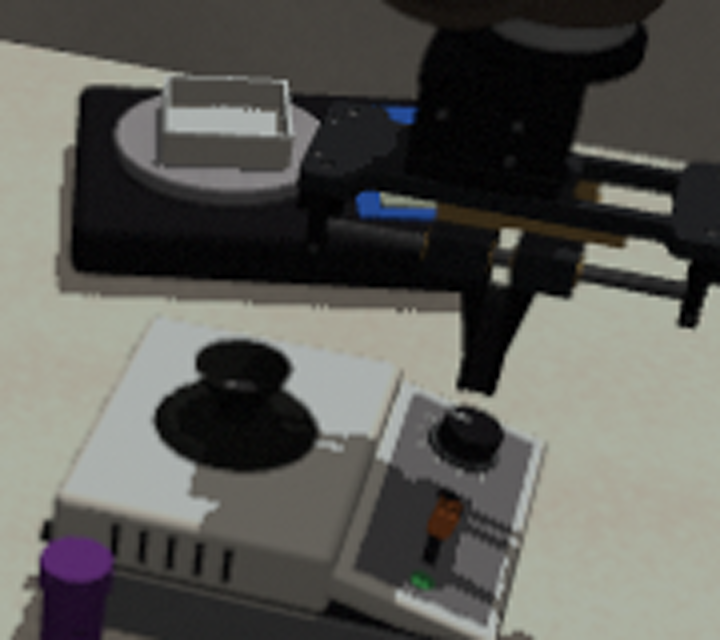

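View pics/t1.png

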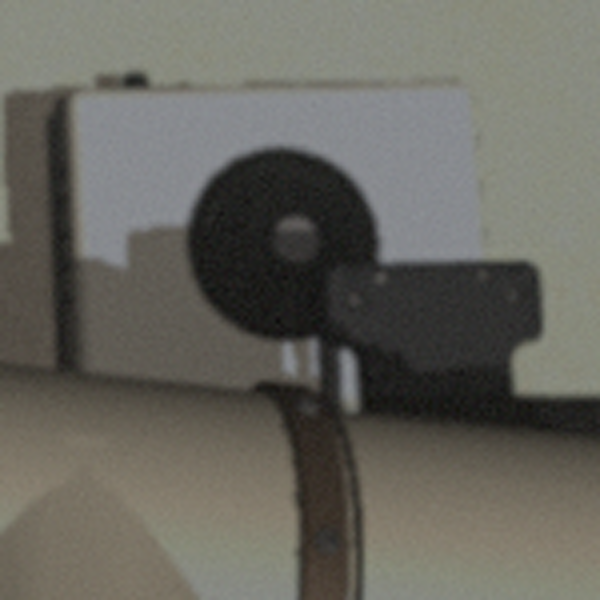

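The side view shows the closed fingers above the panel, between the dial at (458,188) and the selector at (451,209), all in full-image pixels. I now lower them behind the selector.

Request:
{"api": "carry_out", "payload": {
  "steps": [
    [[0,0,-2,0,0,0],[0,0,-4,0,0,0],[0,0,-5.2,0,0,0],[0,0,-6.0,0,0,0],[0,0,-6.15,0,0,0],[0,0,-6.15,0,0,0]]
  ]
}}

```text
time_s: 2.45
tcp_pos: [0.439, -0.2077, 0.0854]
ee_rot: [[-1.0, 0.001, 0.021], [-0.021, -0.0, -1.0], [-0.001, -1.0, 0.0]]
wrist_force: [-0.1, -0.4, -0.1]
gripper_width: 0.004
```

```bash
python3 - <<'E'
from h import *
np.set_printoptions(precision=4,suppress=True)
cap('side','side2');s=sense();print(s['tcp_pos'],s['wrist_force'],s['moment'])
crop('side2',380,120,130,110,6,'s2')
E
```

```text
[ 0.4391 -0.2077  0.0855] [-0.373   0.0541  0.5346] [ 0.0254  0.0903 -0.0059]
```

View pics/s2.png

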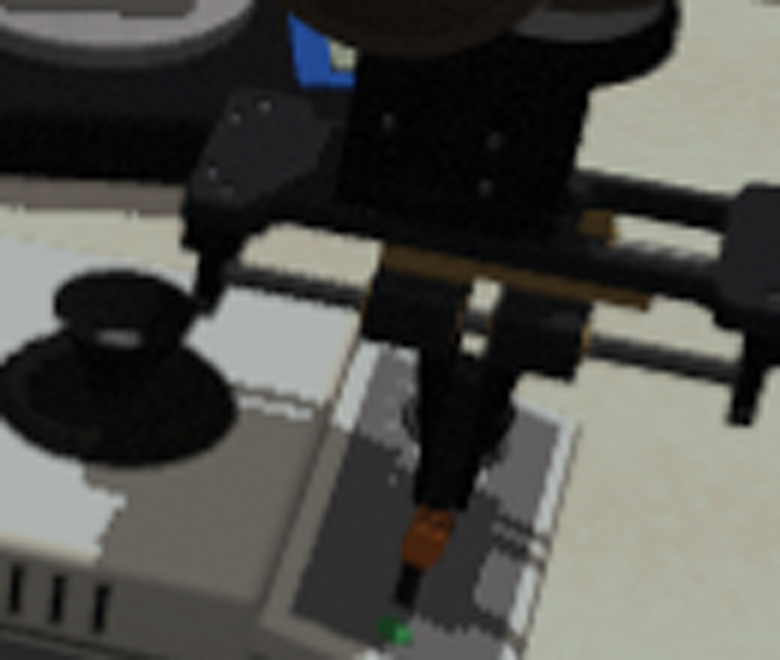

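```bash
python3 - <<'E'
from h import *
S=load('side2')
for x,y in((.52,-.208),(.534,-.208),(.534,-.19),(.534,-.23)):
    for z in(.12,.13,.14,.15): print(x,y,z,proj(S,[x,y,z]))
print(proj(S,[.344,-.208,.1415]))
E
```

```text
0.52 -0.208 0.12 [[416.40433249 171.94877759]]
0.52 -0.208 0.13 [[417.06277568 167.66658695]]
0.52 -0.208 0.14 [[417.73020809 163.32922366]]
0.52 -0.208 0.15 [[418.40682634 158.93553254]]
0.534 -0.208 0.12 [[409.5258905  170.46998022]]
0.534 -0.208 0.13 [[410.13844969 166.19440083]]
0.534 -0.208 0.14 [[410.75933736 161.86392623]]
0.534 -0.208 0.15 [[411.38873496 157.47741099]]
0.534 -0.19 0.12 [[407.23178317 175.1168089 ]]
0.534 -0.19 0.13 [[407.83653238 170.81943993]]
0.534 -0.19 0.14 [[408.44958802 166.46631287]]
0.534 -0.19 0.15 [[409.07113289 162.05625262]]
0.534 -0.23 0.12 [[412.2574467  164.93823396]]
0.534 -0.23 0.13 [[412.87888389 160.68938649]]
0.534 -0.23 0.14 [[413.50866694 156.38667441]]
0.534 -0.23 0.15 [[414.14697551 152.02898726]]
[[510.56536611 181.98136243]]
```

```bash
python3 - <<'E'
from h import *
from scipy.optimize import least_squares
S=load('side2'); c=sense()['tcp_pos']
f=lambda p: np.r_[proj(S,[c[0]+p[0],c[1]+p[1],p[2]])[0]-[414,171.7], proj(S,[c[0]-p[0],c[1]+p[1],p[2]])[0]-[503.3,190]]
s=least_squares(f,[.09,0,.13]);print(s.x,s.fun)
E
```

```text
[ 0.08695852 -0.0082314   0.11520116] [ 0.0810625  -0.3772303  -0.07633011  0.35963877]
```

A fit to the side view puts the gripper's hanging end pins near z = 0.115, x = 0.526. There they could brush the cup rim during the push. I go back up and turn the jaw axis to y instead.

Request:
{"api": "carry_out", "payload": {
  "steps": [
    [[0,0,4,0,0,0],[0,0,7,0,0,-0.1],[0,0,7,0,0,-0.28],[0,0,7,0,0,-0.46],[0,0,7,0,0,-0.64],[0,0,7,0,0,-0.82],[0,0,7,0,0,-1.0],[0,0,7,0,0,-1.18],[0,0,7,0,0,-1.36],[0,0,7,0,0,-1.5],[0,0,5,0,0,-1.57],[0,0,3,0,0,-1.57],[0,0,1.2,0,0,-1.57],[0,0,0.2,0,0,-1.57],[0,0,0,0,0,-1.57],[0,0,0,0,0,-1.57]]
  ]
}}

```text
time_s: 4.5
tcp_pos: [0.4391, -0.2077, 0.0856]
ee_rot: [[-0.022, 0.001, -1.0], [1.0, -0.0, -0.022], [-0.0, -1.0, -0.001]]
wrist_force: [-0.2, 0.2, -0.6]
gripper_width: 0.008
```

```bash
python3 - <<'E'
from h import *
np.set_printoptions(precision=4,suppress=True)
cap('side','side3');s=sense();print(s['tcp_pos'],s['wrist_force'],s['moment'])
crop('side3',360,100,150,120,5,'s3')
E
```

```text
[ 0.4392 -0.2077  0.0857] [-0.2236  0.4166 -0.3027] [-0.0118 -0.036  -0.0081]
```

View pics/s3.png

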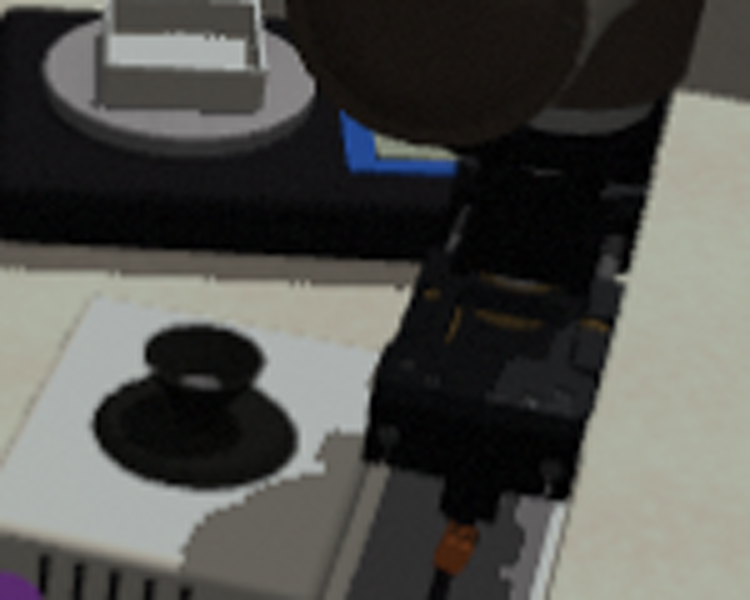

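No contact; the grip is just in front of the fingers, at full-image (452,210). I push along +y.

Request:
{"api": "carry_out", "payload": {
  "steps": [
    [[0,0.3,0,0,0,0],[0,0.6,0,0,0,0],[0,0.9,0,0,0,0],[0,1.2,0,0,0,0],[0,1.4,0,0,0,0],[0,1.6,0,0,0,0],[0,1.8,0,0,0,0],[0,2.0,0,0,0,0],[0,2.2,0,0,0,0],[0,2.4,0,0,0,0],[0,2.6,0,0,0,0],[0,2.7,0,0,0,0],[0,2.8,0,0,0,0],[0,2.8,0,0,0,0]]
  ]
}}

```text
time_s: 6.3
tcp_pos: [0.4387, -0.1795, 0.085]
ee_rot: [[-0.022, 0.0, -1.0], [1.0, 0.0, -0.022], [0.0, -1.0, -0.0]]
wrist_force: [-0.5, -1.6, 0.0]
gripper_width: 0.001
```

```bash
python3 - <<'E'
from h import *
np.set_printoptions(precision=4,suppress=True)
cap('side','side4');s=sense();print(s['tcp_pos'],s['wrist_force'],s['moment'])
crop('side4',400,140,100,100,6,'s4')
E
```

```text
[ 0.4389 -0.1794  0.085 ] [ 0.0021 -0.4336  0.5151] [-0.1176  0.0345  0.0235]
```

View pics/s4.png

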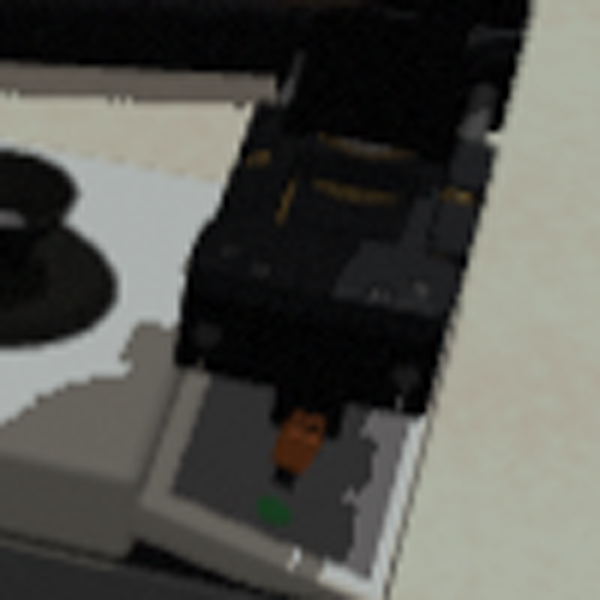

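The grip has moved with the fingers to (450,214), and the slot left ahead of it is short. I keep pushing in small steps and watch the force.

Request:
{"api": "carry_out", "payload": {
  "steps": [
    [[0,0.2,0,0,0,0],[0,0.4,0,0,0,0],[0,0.5,0,0,0,0],[0,0.6,0,0,0,0],[0,0.6,0,0,0,0]]
  ]
}}

```text
time_s: 6.98
tcp_pos: [0.4388, -0.1735, 0.085]
ee_rot: [[-0.022, 0.0, -1.0], [1.0, 0.0, -0.022], [0.0, -1.0, -0.0]]
wrist_force: [-1.0, -0.9, -0.5]
gripper_width: 0.005
```

Request:
{"api": "carry_out", "payload": {
  "steps": [
    [[0,0.1,0,0,0,0],[0,0.15,0,0,0,0],[0,0.2,0,0,0,0],[0,0.2,0,0,0,0]]
  ]
}}

```text
time_s: 7.48
tcp_pos: [0.4387, -0.1732, 0.0851]
ee_rot: [[-0.022, -0.0, -1.0], [1.0, -0.002, -0.022], [-0.002, -1.0, 0.0]]
wrist_force: [-0.4, -10.7, -2.6]
gripper_width: 0.01
```

Request:
{"api": "carry_out", "payload": {
  "steps": [
    [[0,0.1,0,0,0,0],[0,0.15,0,0,0,0],[0,0.15,0,0,0,0]]
  ]
}}

```text
time_s: 7.85
tcp_pos: [0.4387, -0.173, 0.0852]
ee_rot: [[-0.023, -0.0, -1.0], [1.0, -0.004, -0.023], [-0.004, -1.0, 0.0]]
wrist_force: [1.0, -18.7, -3.7]
gripper_width: 0.005
```

The force rises while the tool stands still at y = -0.173, where I predicted the end stop. I back off, raise the hand and check.

Request:
{"api": "carry_out", "payload": {
  "steps": [
    [[0,-0.6,0,0,0,0],[0,-1.2,0,0,0,0],[0,-1.2,3,0,0,0],[0,-1.2,7,0,0,0],[0,0,13,0,0,0],[0,4,16,0,0,0.15],[0,9,16,0,0,0.3]]
  ],
  "fingers": 0
}}

```text
time_s: 8.72
tcp_pos: [0.4403, -0.079, 0.2482]
ee_rot: [[-0.32, 0.008, -0.948], [0.948, 0.001, -0.32], [-0.001, -1.0, -0.008]]
wrist_force: [0.1, -0.1, -0.7]
gripper_width: 0.723
```

```bash
python3 - <<'E'
from h import *
np.set_printoptions(precision=4,suppress=True)
cap('side','side5');cap('top','top5');s=sense();print(s['tcp_pos'],s['ee_rot'][:,0],s['wrist_force'],s['gripper_width'])
crop('side5',340,140,160,120,5,'s5')
E
```

```text
[ 0.439  -0.0768  0.2461] [-0.3228  0.9465  0.0008] [ 0.7156  0.1599 -0.89  ] 0.8113616350147383
```

View pics/s5.png

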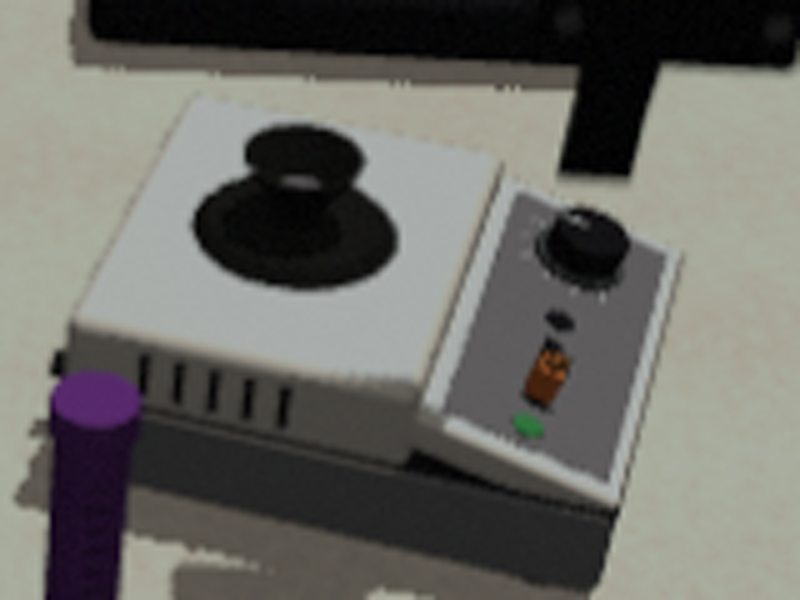

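View pics/top5.png

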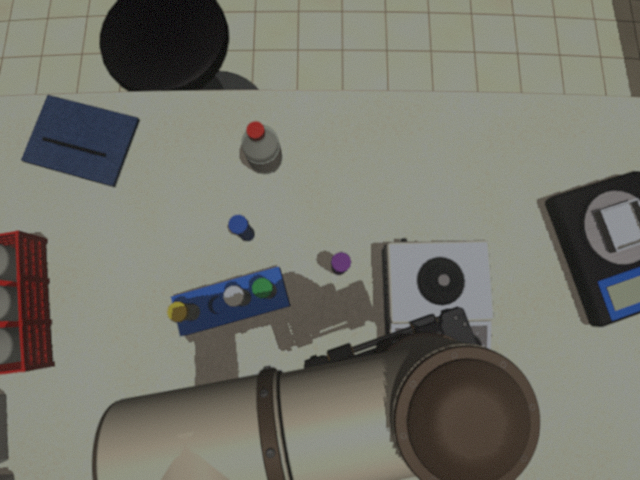

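```bash
python3 - <<'E'
from h import *
np.set_printoptions(precision=4,suppress=True)
S=load('side5')
def cen(f):
    im=cv2.imread(f'pics/{f}.png').astype(int)[150:250,420:480]; m=(im[:,:,2]>1.6*im[:,:,0]+10)&(im[:,:,2]>1.3*im[:,:,1]); v,u=np.nonzero(m); return u.mean()+420,v.mean()+150,m.sum()
for f in('side0','side5'):
    c=cen(f); print(c, atz(S,c[0],c[1],.0727))
E
```

```text
(np.float64(450.59016393442624), np.float64(209.2622950819672), np.int64(61)) [ 0.4377 -0.1769  0.0727]
(np.float64(448.7903225806452), np.float64(214.90322580645162), np.int64(62)) [ 0.4374 -0.1575  0.0727]
```

The selector moved about 19 mm to y ≈ -0.157 and is now next to the green dot, so it is at its end. Next I hover over the green tube.

Request:
{"api": "carry_out", "payload": {
  "steps": [
    [[1,2,0,0,0,0.15],[2.2,4,0,0,0,0.32],[3.5,6.5,0,0,0,0.5],[5,9,0,0,0,0.67],[6.2,11.5,0,0,0,0.85],[7.4,13.5,0,0,0,1.03],[8.6,15.5,0,0,0,1.2],[9.4,17.2,-2,0,0,1.36],[9.8,18.18,-5,0,0,1.389],[9.8,18.18,-6.5,0,0,1.389],[9.8,18.18,-6.5,0,0,1.389],[9.8,18.18,-6.5,0,0,1.389]]
  ]
}}

```text
time_s: 10.32
tcp_pos: [0.5373, 0.1014, 0.1812]
ee_rot: [[-0.99, 0.002, 0.139], [-0.139, 0.0, -0.99], [-0.002, -1.0, -0.0]]
wrist_force: [1.1, -0.1, -0.4]
gripper_width: 1.002
```

```bash
python3 - <<'E'
from h import *
np.set_printoptions(precision=4,suppress=True)
cap('side','side6');cap('top','top6');s=sense();print(s['tcp_pos'],s['ee_rot'],s['wrist_force'],s['gripper_width'])
crop('side6',240,140,220,200,3.6,'s6')
E
```

```text
[0.5373 0.1016 0.1813] [[-0.9903  0.0023  0.139 ]
 [-0.139   0.0009 -0.9903]
 [-0.0024 -1.     -0.0006]] [0.3666 0.2976 0.147 ] 0.995560191009957
```

View pics/s6.png

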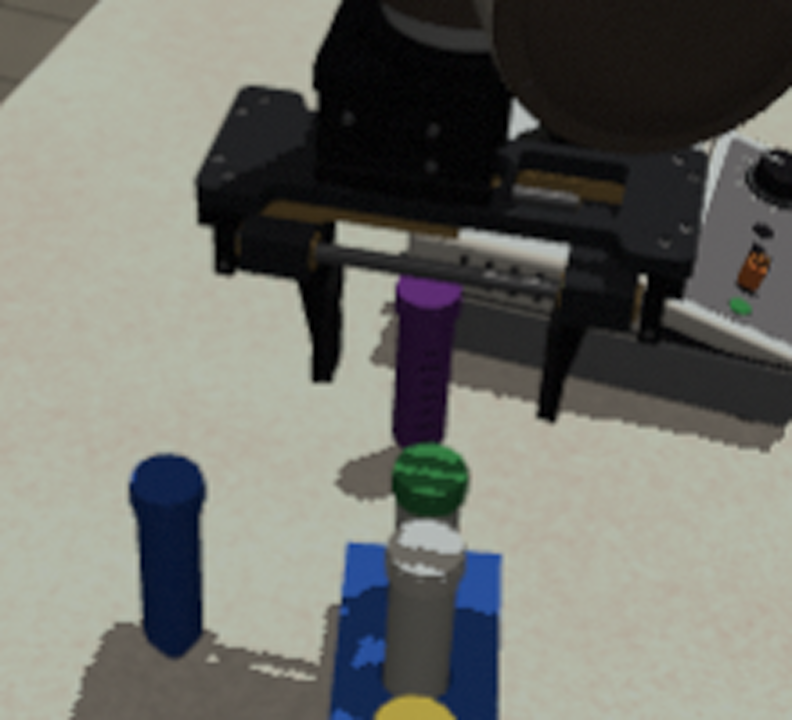

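View pics/top6.png

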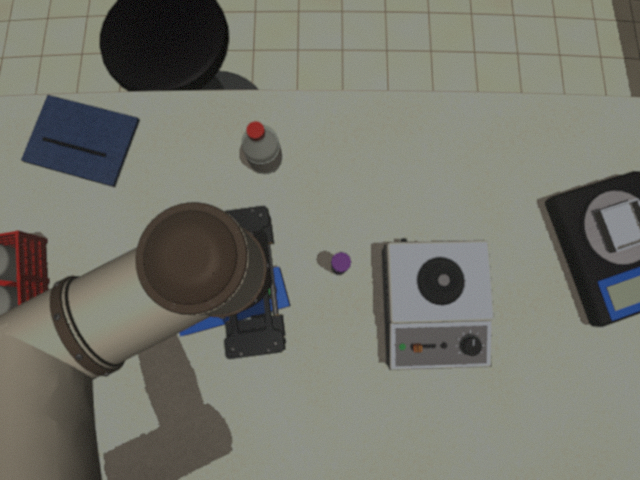

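The fingers are open on either side of the green cap, side view (359,272), with the jaw along the rack's x axis. Blue, purple and white are clear. I descend and close.

Request:
{"api": "carry_out", "payload": {
  "steps": [
    [[0,0,-2.5,0,0,0],[0,0,-5,0,0,0],[0,0,-7,0,0,0],[0,0,-9,0,0,0],[0,0,-10,0,0,0],[0,0,-10.4,0,0,0],[0,0,-10.4,0,0,0]]
  ]
}}

```text
time_s: 11.3
tcp_pos: [0.5371, 0.1018, 0.0766]
ee_rot: [[-0.99, 0.001, 0.14], [-0.14, 0.0, -0.99], [-0.001, -1.0, -0.0]]
wrist_force: [-0.1, 0.0, 0.3]
gripper_width: 0.998
```

```bash
python3 - <<'E'
from h import *
np.set_printoptions(precision=4,suppress=True)
cap('side','side7');s=sense();print(s['tcp_pos'],s['wrist_force'],s['gripper_width'])
crop('side7',240,200,200,160,4,'s7')
E
```

```text
[0.5372 0.1019 0.0768] [ 0.25   -0.3883  0.0871] 1.0020371338192269
```

View pics/s7.png

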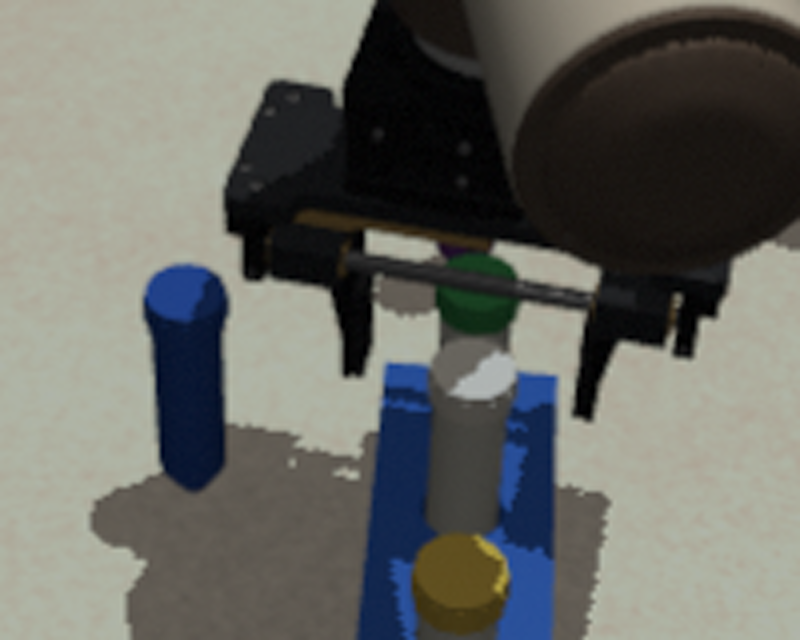

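Request:
{"api": "carry_out", "payload": {
  "steps": [
    [[0,0,0,0,0,0],[0,0,0,0,0,0],[0,0,0,0,0,0],[0,0,0,0,0,0],[0,0,0,0,0,0],[0,0,0,0,0,0],[0,0,0,0,0,0],[0,0,0,0,0,0]]
  ],
  "fingers": 255
}}

```text
time_s: 12.35
tcp_pos: [0.5367, 0.1017, 0.076]
ee_rot: [[-0.99, -0.0, 0.14], [-0.14, -0.0, -0.99], [0.0, -1.0, 0.0]]
wrist_force: [0.3, -0.8, 0.3]
gripper_width: 0.361
```

```bash
python3 - <<'E'
from h import *
np.set_printoptions(precision=4,suppress=True)
cap('side','side8');s=sense();print(s['tcp_pos'],s['wrist_force'],s['gripper_width'],s['gripper_width']*87)
crop('side8',240,200,200,160,4,'s8')
E
```

```text
[0.5367 0.1017 0.076 ] [ 0.4059 -1.0456 -0.1662] 0.36248326002308656 31.53604362200853
```

View pics/s8.png

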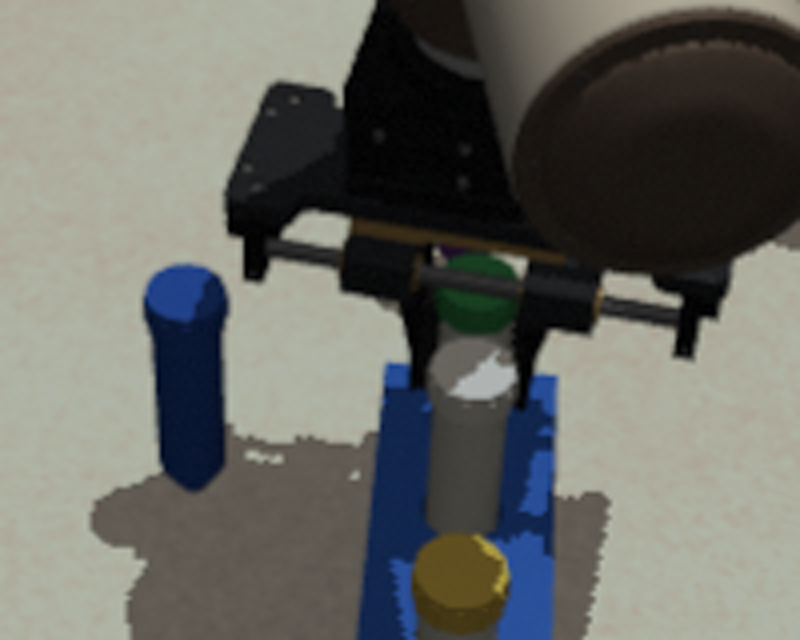

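The fingers closed on the tube; the opening of 31.5 mm roughly fits the 29 mm body. I lift it straight up.

Request:
{"api": "carry_out", "payload": {
  "steps": [
    [[0,0,0.5,0,0,0],[0,0,1.5,0,0,0],[0,0,3,0,0,0],[0,0,5,0,0,0],[0,0,8,0,0,0],[0,0,11,0,0,0],[0,0,14,0,0,0],[0,0,16,0,0,0],[0,0,17,0,0,0],[0,0,17,0,0,0]]
  ]
}}

```text
time_s: 13.65
tcp_pos: [0.5368, 0.1018, 0.2469]
ee_rot: [[-0.99, 0.001, 0.139], [-0.139, 0.001, -0.99], [-0.002, -1.0, -0.001]]
wrist_force: [0.2, 0.2, -1.2]
gripper_width: 0.357
```

```bash
python3 - <<'E'
from h import *
np.set_printoptions(precision=4,suppress=True)
cap('side','side9');cap('top','top9');s=sense();print(s['tcp_pos'],s['ee_rot'],s['wrist_force'],s['gripper_width'])
crop('side9',240,80,200,240,2.5,'s9')
E
```

```text
[0.5361 0.1016 0.2453] [[-0.9902 -0.0015  0.1394]
 [-0.1394 -0.0003 -0.9902]
 [ 0.0016 -1.      0.0001]] [ 0.2636  1.0263 -0.9151] 0.3582258945031388
```

View pics/s9.png

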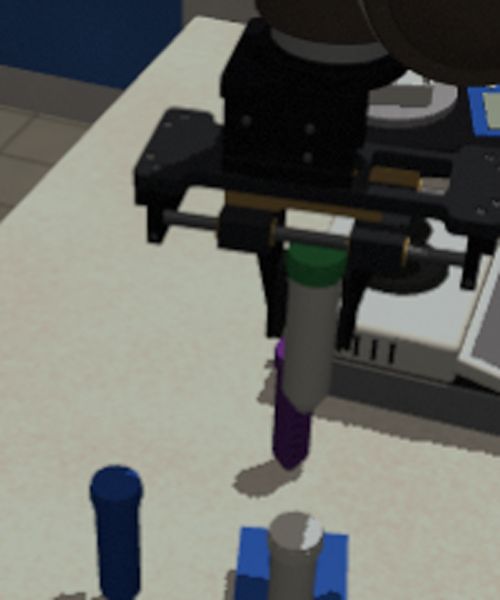

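View pics/top9.png

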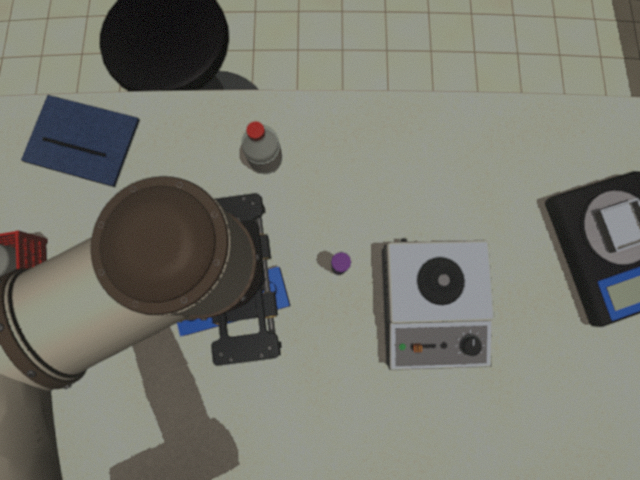

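```bash
python3 - <<'E'
from h import *
np.set_printoptions(precision=4,suppress=True)
S=load('side9');x,y,z=.5364,.1017,.2465
t=z-.070
print('tip,cone top,capunder,top',proj(S,[[x,y,t],[x,y,t+.016],[x,y,t+.1],[x,y,t+.115]]))
im=cv2.imread('pics/side9.png');big=cv2.resize(im,None,fx=5,fy=5,interpolation=cv2.INTER_CUBIC)
for h,rr in((0,5),(16,14.5),(60,14.5),(100,16.5),(115,16.5)):
    c=[[x+rr/1e3*np.cos(a),y+rr/1e3*np.sin(a),t+h/1e3] for a in np.linspace(0,6.28,30)]
    cv2.polylines(big,[np.int32(proj(S,c)*5+2)],True,(0,0,255),1)
cv2.imwrite('pics/ov9.png',big[160*5:260*5,310*5:420*5])
E
```

```text
tip,cone top,capunder,top [[361.2081 242.5297]
 [361.8521 234.4195]
 [365.5505 188.0417]
 [366.2735 179.0131]]
```

View pics/ov9.png

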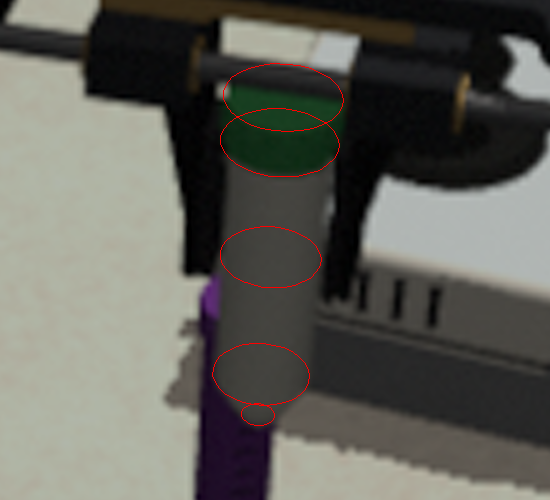

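The held tube matches its upright model to about 1 mm in the side view: tip at (361,243), cap at (366,180). The white tube is still in place. I carry it over the cup.

Request:
{"api": "carry_out", "payload": {
  "steps": [
    [[0.1,-1,0,0,0,0],[0.2,-3,0,0,0,0],[0.3,-6,0,0,0,0],[0.5,-10,0,0,0,0],[0.7,-14,0,0,0,0],[0.9,-18,0,0,0,0],[1.1,-22,0,0,0,0],[1.3,-25.5,0,0,0,0],[1.4,-28,0,0,0,0],[1.45,-29.5,0,0,0,0],[1.45,-30,-1,0,0,0],[1.45,-30,-3,0,0,0],[1.45,-30,-3.2,0,0,0],[1.45,-30,-3.2,0,0,0]]
  ]
}}

```text
time_s: 15.5
tcp_pos: [0.5513, -0.1979, 0.2141]
ee_rot: [[-0.99, -0.0, 0.141], [-0.141, -0.0, -0.99], [0.0, -1.0, 0.0]]
wrist_force: [1.1, 0.2, -0.9]
gripper_width: 0.361
```

```bash
python3 - <<'E'
from h import *
np.set_printoptions(precision=4,suppress=True)
cap('side','side10');cap('top','top10');s=sense();print(s['tcp_pos'],s['wrist_force'],s['gripper_width'])
S=load('side10');x,y,z=s['tcp_pos'];t=z-.070
im=cv2.imread('pics/side10.png');big=cv2.resize(im,None,fx=5,fy=5,interpolation=cv2.INTER_CUBIC)
for h,rr in((0,5),(16,14.5),(60,14.5),(100,16.5),(115,16.5)):
    c=[[x+rr/1e3*np.cos(a),y+rr/1e3*np.sin(a),t+h/1e3] for a in np.linspace(0,6.28,30)]
    cv2.polylines(big,[np.int32(proj(S,c)*5+2)],True,(0,0,255),1)
c=[[x+.025*np.cos(a),y+.025*np.sin(a),.121] for a in np.linspace(0,6.28,30)]
cv2.polylines(big,[np.int32(proj(S,c)*5+2)],True,(0,255,255),1)
cv2.imwrite('pics/ov10.png',big[90*5:210*5,340*5:470*5])
crop('top10',370,190,150,150,4,'t10')
E
```

```text
[ 0.5517 -0.198   0.2148] [-0.8062  1.1579 -0.7365] 0.36055224973791455
```

View pics/ov10.png

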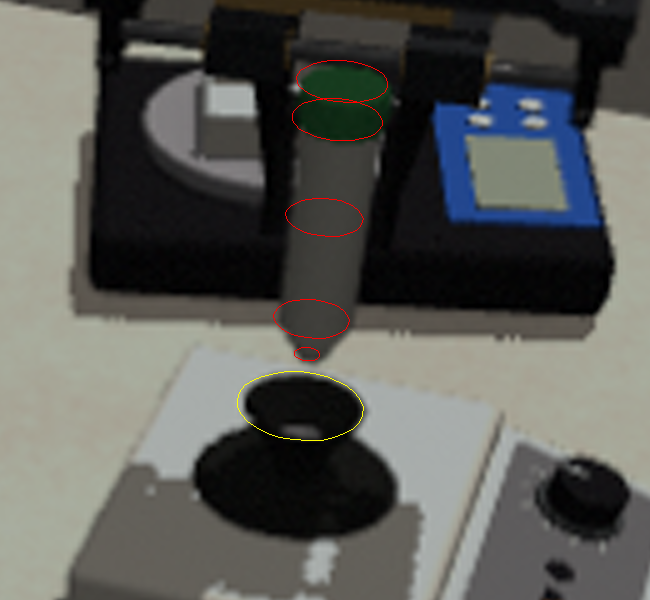

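View pics/t10.png

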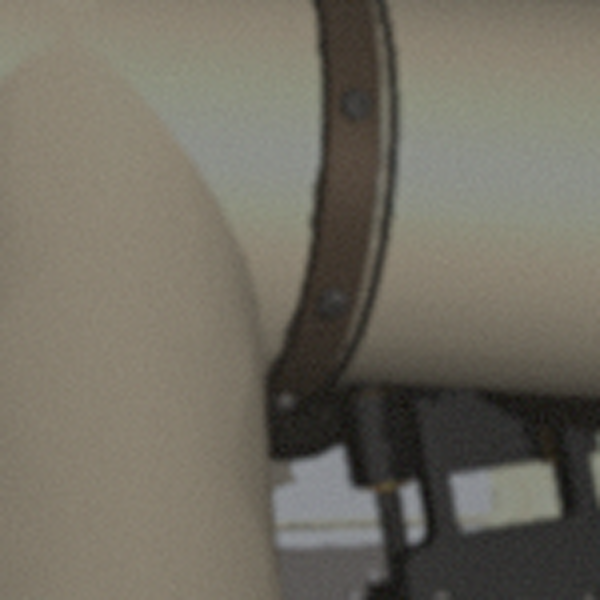

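The tube hangs upright over the cup: tip at full image (402,161), rim centre at (401,171), within about 1 mm of each other laterally. I lower to just above the cup floor.

Request:
{"api": "carry_out", "payload": {
  "steps": [
    [[0,0,-0.8,0,0,0],[0,0,-1.6,0,0,0],[0,0,-2.3,0,0,0],[0,0,-2.9,0,0,0],[0,0,-3.3,0,0,0],[0,0,-3.5,0,0,0],[0,0,-3.5,0,0,0]]
  ]
}}

```text
time_s: 16.48
tcp_pos: [0.5512, -0.1983, 0.179]
ee_rot: [[-0.99, 0.0, 0.14], [-0.14, -0.0, -0.99], [-0.0, -1.0, 0.0]]
wrist_force: [0.2, -1.5, -1.0]
gripper_width: 0.36
```

Request:
{"api": "carry_out", "payload": {
  "steps": [
    [[0,0,-0.1,0,0,0],[0,0,-0.2,0,0,0],[0,0,-0.3,0,0,0],[0,0,-0.4,0,0,0],[0,0,-0.5,0,0,0],[0,0,-0.5,0,0,0],[0,0,-0.5,0,0,0]]
  ]
}}

```text
time_s: 17.35
tcp_pos: [0.5512, -0.1983, 0.1741]
ee_rot: [[-0.99, 0.0, 0.14], [-0.14, -0.0, -0.99], [-0.0, -1.0, 0.0]]
wrist_force: [0.3, 0.3, -0.8]
gripper_width: 0.36
```

Request:
{"api": "carry_out", "payload": {
  "steps": [
    [[0,0,-0.05,0,0,0],[0,0,-0.1,0,0,0],[0,0,-0.15,0,0,0],[0,0,-0.2,0,0,0],[0,0,-0.2,0,0,0],[0,0,-0.2,0,0,0]]
  ]
}}

```text
time_s: 18.1
tcp_pos: [0.5514, -0.1983, 0.1723]
ee_rot: [[-0.99, 0.001, 0.14], [-0.14, -0.0, -0.99], [-0.001, -1.0, 0.0]]
wrist_force: [0.0, -0.1, 4.3]
gripper_width: 0.356
```

Contact came at TCP z ≈ 0.1735, as predicted, and the force is beginning to build. I press on smoothly.

Request:
{"api": "carry_out", "payload": {
  "steps": [
    [[0,0,-0.05,0,0,0],[0,0,-0.1,0,0,0],[0,0,-0.15,0,0,0],[0,0,-0.2,0,0,0],[0,0,-0.25,0,0,0],[0,0,-0.3,0,0,0],[0,0,-0.3,0,0,0],[0,0,-0.3,0,0,0]]
  ]
}}

```text
time_s: 19.1
tcp_pos: [0.5515, -0.1985, 0.1698]
ee_rot: [[-0.99, 0.001, 0.14], [-0.14, -0.001, -0.99], [-0.001, -1.0, 0.001]]
wrist_force: [-0.9, -0.1, 6.6]
gripper_width: 0.357
```

```bash
python3 - <<'E'
from h import *
np.set_printoptions(precision=4,suppress=True)
cap('side','side11');s=sense();print(s['tcp_pos'],s['wrist_force'],s['moment'],s['gripper_width'])
crop('side11',340,90,160,120,5,'s11')
E
```

```text
[ 0.5515 -0.1985  0.1698] [-0.3368  0.4191  6.7905] [-0.0313  0.4033 -0.0393] 0.361481528940269
```

View pics/s11.png

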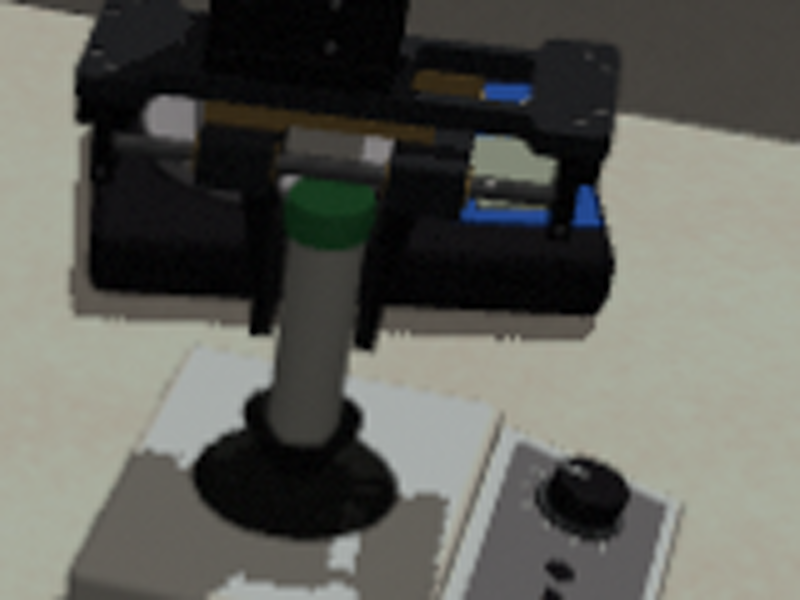

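The tip is in the cup at about (402,178), and the force is about 7.6 N net, which means the cup is about 3.6 mm down. I press about 2.5 mm more.

Request:
{"api": "carry_out", "payload": {
  "steps": [
    [[0,0,-0.05,0,0,0],[0,0,-0.1,0,0,0],[0,0,-0.15,0,0,0],[0,0,-0.2,0,0,0],[0,0,-0.25,0,0,0],[0,0,-0.28,0,0,0],[0,0,-0.28,0,0,0],[0,0,-0.28,0,0,0],[0,0,-0.28,0,0,0]]
  ]
}}

```text
time_s: 20.27
tcp_pos: [0.5518, -0.1986, 0.1676]
ee_rot: [[-0.99, 0.002, 0.14], [-0.14, -0.001, -0.99], [-0.002, -1.0, 0.001]]
wrist_force: [-1.6, -0.4, 9.3]
gripper_width: 0.36
```

```bash
python3 - <<'E'
from h import *
np.set_printoptions(precision=4,suppress=True)
s=sense();cap('side','side12');print(s['tcp_pos'],s['wrist_force'],s['gripper_width'])
s=sense();cap('top','top12');print(s['time_s'],s['tcp_pos'],s['wrist_force'],s['moment'],s['gripper_width'])
a=cv2.imread('pics/side10.png');b=cv2.imread('pics/side12.png')
m=np.hstack([cv2.resize(q[150:220,370:440],None,fx=5.6,fy=5.6,interpolation=cv2.INTER_CUBIC) for q in(a,b)]);cv2.imwrite('pics/cmp12.png',m)
E
```

```text
[ 0.5518 -0.1986  0.1676] [-1.5574 -0.3508  9.2774] 0.3597730490556675
20.325 [ 0.5517 -0.1987  0.1676] [-1.1586 -0.4132  8.8717] [-0.0849  0.5334  0.0497] 0.3545647622236007
```

View pics/cmp12.png

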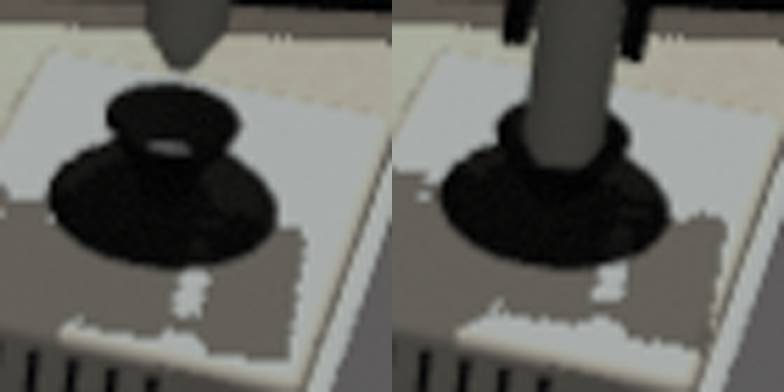

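View pics/side12.png

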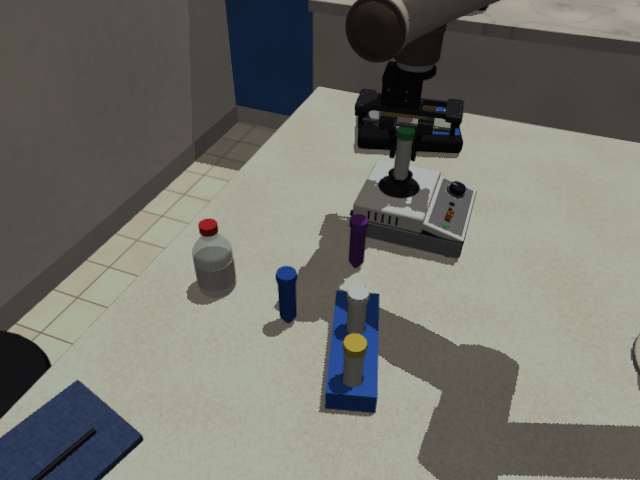

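View pics/top12.png

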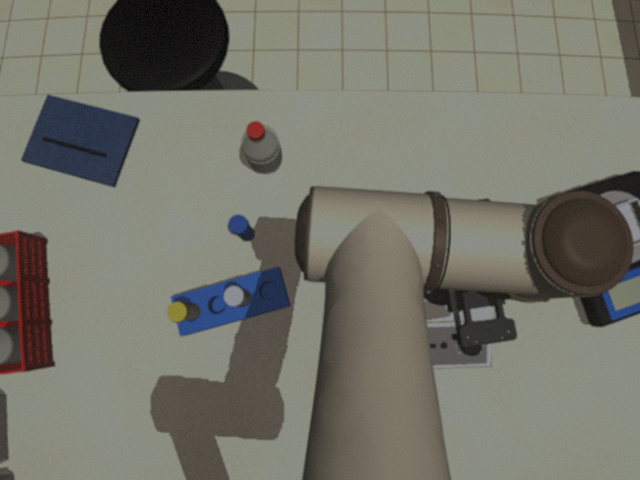

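The rim has visibly sunk about 6 mm: its left edge dropped about 2.5 px at 0.43 px/mm. Force and travel agree. The white, yellow, blue and purple tubes and the bottle are where they were. I hold briefly to check that it stays steady.

Request:
{"api": "carry_out", "payload": {
  "steps": [
    [[0,0,0,0,0,0],[0,0,0,0,0,0],[0,0,0,0,0,0],[0,0,0,0,0,0],[0,0,0,0,0,0],[0,0,0,0,0,0],[0,0,0,0,0,0],[0,0,0,0,0,0]]
  ]
}}

```text
time_s: 21.38
tcp_pos: [0.5517, -0.1987, 0.1676]
ee_rot: [[-0.99, 0.002, 0.14], [-0.14, -0.001, -0.99], [-0.002, -1.0, 0.001]]
wrist_force: [-0.4, 0.2, 9.5]
gripper_width: 0.364
```

Steady, so I hand it in.

```bash
python3 - <<'E'
from h import *
print(ticket.finish_job())
E
```

```text
the job is handed in; nothing more can be done
None
```

I moved the selector to the green dot, then lifted the green-capped tube out and pressed it into the mixer cup. I handed the job in at about 21 s with the arm still gripping the tube and holding the cup down. `finish_job()` gives no verdict.

- **Selector:** I pushed it about 19 mm along +y until it hit the end stop. The force rose to about 19 N while the tool stood still. In the picture it sits next to the green dot, 1.5 mm from where I predicted the end.
- **Cup:** it is about 6 mm down, inside the 4 to 8 mm wanted. The tool's travel since contact gives 5.9 mm, and the net force of about 10 N gives 6.1 mm. The rim's drop in the side view gives about 6 mm at its left edge. Its partly hidden top edge suggested about 8 mm, which I discounted. Force and position stayed steady over a 1 s hold.
- **Tube:** upright and held. The gripper reads about 31.5 mm for a 29 mm body, a small disagreement I did not explain; the grip opening stayed steady with no sign of slip.
- **Surroundings:** the white, yellow, blue and purple tubes and the bottle look unmoved in the last pictures.

On the first lowering I saw that part of the gripper would come close to the cup rim during the push. I raised the hand, turned it a quarter turn and then pushed.

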